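Set the jig stop through its L-shaped slot

TASK

Set the steel stop disc on the wooden jig to its clamping place: with the fingertips, push it away along the straight leg of its L-shaped slot to the corner, then push it sideways along the other leg fully home to the end, so that it shoves the loose offcut up against the fence. Only push: do not lift the disc's pin out of the slot and do not pick up the offcut. Leave the other things on the bench where they are, and let go at the end.

Things in the scene. Friction and masses are not known exactly. Their poses are not given: they have to be found in the camera images.
- jig_plate: Flat plywood jig board on a thin dark base, fixed to the bench. Origin: on its underside, at bench height; flat top 20 mm above. The board reaches from x = -125 to +110 and y = -115 to +135 mm. x: along the slot's long leg, roughly away from the robot; y: along the short leg toward the fence, roughly to the robot's left; z up. The L-shaped slot is 16 mm wide, 14 mm deep.
- stop_disc: Plain steel disc, 80 mm diameter, 18 mm thick, low 20 mm button on top, about 0.4 kg, loose. It slides flat on the jig's top; a 12 mm pin under its centre reaches 12 mm into the slot, so it can only travel along the slot (2 mm play to each side); it stays where it is left. Origin: on its axis at its underside. Push it low at its rim; it may turn about its axis.
- slot_start (a point): Near end of the slot's long leg, at the height of the jig's top: where the disc's axis is when the pin touches that end. The disc starts at or up to 35 mm beyond it.
- slot_corner (a point): Corner of the slot (centre lines), at the height of the jig's top, 100 mm from slot_start along the jig's +x. The disc's axis can go about 2 mm past it in x, where the wall stops the pin.
- slot_end (a point): Far end of the slot's short leg, at the height of the jig's top, 70 mm from slot_corner along the jig's +y: where the disc's axis is when the pin touches that end.
- fence_mid (a point): Middle of the inner face of the wooden fence at the height of the jig's top. The fence is 190 mm long along the jig's x, 20 mm thick, 26 mm high; its inner face looks to the jig's -y, at jig y = +107 mm.
- offcut_a: Loose flat wooden offcut 45 x 115 x 19 mm on the jig's top between the slot's short leg and the fence, long side roughly along the fence, 10 to 32 mm short of it. Origin: centre of its underside; its y is along its length. The disc's rim pushes it near the middle of its length. With the disc home, 2 mm slack are left between disc, offcut and fence.
- nut_big: Bystander: hexagon nut 26 x 30 x 13 mm, loose on the jig's top near its front left. Origin: underside centre.
- bolt_1: Bystander: bolt 51 mm long, 15 mm head, lying loose on the jig's top near its front left, beside the nut. Origin: underside centre.
- pliers_grey: Bystander: grey pliers 57 x 185 x 12 mm, lying on the bench left of the jig, along it. Origin: underside centre.
- tape_measure: Bystander: tape measure 32 x 79 x 67 mm, standing on the bench right of the jig. Origin: underside centre.
- small_clamp: Bystander: small dark clamp 96 x 124 x 24 mm, on the bench far left. Origin: underside centre.
- yellow_ring: Bystander: round yellow cap 72 mm across, 20 mm high, on the bench far left near its front edge. Origin: underside centre.
- green_tray: Bystander: small green tray 71 x 91 x 22 mm, on the bench far left. Origin: underside centre.
Mind the look-alikes: they are no part of the job. Leave any red look-alike of the stop_disc alone.

How it is judged (in metres and radians):
On the way:
1. the disc's pin has come to the corner of the slot (x of stop_disc in the frame of jig_plate above 0.029 m and y of stop_disc in the frame of jig_plate below -0.03 m), for 0.05 s.
At the end, for the whole second after the job is handed in: The disc lies flat at the end of the short leg (within 5 mm of the end along the slot), pin in the slot; the offcut lies flat on the jig, closed in between disc and fence (its far side within 8 mm of the fence, parallel to it within 0.12 rad); both at rest (y of stop_disc in the frame of jig_plate above 0.015 m and horizontal distance between stop_disc and slot_end below 0.007 m and z of stop_disc in the frame of jig_plate between 0.0175 and 0.0225 m and angle between stop_disc's own z axis and vertical below 0.06 rad and y of offcut_a in the frame of jig_plate between 0.0765 and 0.0865 m and z of offcut_a in the frame of jig_plate below 0.0225 m and x of offcut_a in the frame of jig_plate between -0.02 and 0.09 m and angle between the y axis of offcut_a and the x axis of jig_plate, either way round below 0.12 rad and linear speed of each of stop_disc, offcut_a below 0.01 m/s); the robot touches nothing.
It fails at once if the stop disc is lifted (more than 7 mm) so that its pin leaves the slot (z of stop_disc in the frame of jig_plate above 0.027 m).
It fails at once if the stop disc is tipped more than 0.3 rad (angle between stop_disc's own z axis and vertical above 0.3 rad).
It fails at once if the offcut is lifted more than 10 mm (z of offcut_a in the frame of jig_plate above 0.03 m).
It fails at once if a bystander (nut, bolt, tape measure, green tray) is moved more than 25 mm (distance of any of nut_big, bolt_1, tape_measure, green_tray from where it was at the start of the episode above 0.025 m).
It also fails if it takes over 38 s, if anything falls off the work surface, if the arm or the gripper's body presses on something with over 40 N, if the wrist force passes 120 N, or if a joint passes its speed limit or range.

ROBOT

A 7-joint arm with a two-finger parallel gripper is mounted at the origin on a cart in front of the work surface, level with it; the furniture and walls round the work are solid. World frame = base frame: x ahead of the robot, y to its left, z up, the work surface at z = 0. Lengths are in mm, angles in rad, forces in N, time in s.
With the tool pointing down it reaches from about 400 to 875 mm from the base axis. Payload 4.4 kg.
Tool frame: the origin (TCP) lies at the very end of the fingers, on their centre line; the grasp point (between the pads) lies ctrl.grip_depth behind it (ctrl.grip_depth is the distance from the TCP to the grasp point, in mm); y points along the fingers, x is the direction in which the jaws open and shut, and the axes are right-handed (so a half turn about y gives the same grasp; the last joint's range is limited). The gripper opens to 85 mm and grips with 20 to 120 N. Pads are 22 mm wide; open, the fingers measure 114 mm over their backs; the gripper's body (76 mm by 85 mm) begins 54 mm behind the grasp point. The pads swing forward as they close: fully open they stand 13 mm farther back than shut.
Start: joints at [1.277, 0.628, 0.038, 1.517, -0.027, 0.996, -0.02], TCP at [146.821, -633.215, 204.413] pointing down, gripper open.
Joint ranges: [-3.06, 3.06], [-0.37, 2.12], [-1.25, 1.32], [0.18, 2.47], [-1.1, 4.24], [0.23, 1.98], [-2.94, 2.94]. Speed limits (rad/s): [2.57, 2.57, 3.14, 3.14, 3.14, 3.14, 3.14].

INTERFACE

Orientations are given as [roll, pitch, yaw] about the fixed x, y, z axes, in that order (R = Rz(yaw) Ry(pitch) Rx(roll)).
In Python, from cell import ctrl gives the robot as it stands.
- The arm moves only by the tool apply_moves, never from a script. Its argument "motion" is a list of rows, each a list of 5 numbers: the shift along the tool's x, y, z in cm, then the turn about the tool's y in rad, then the finger opening in cm, from 0 to 8.54. In form: [[tx, ty, tz, roll, hand], ...]. A call has 1 to 20 rows; each row is the pose to reach, as a shift and turn from the pose commanded when the call began, along the tool's axes at that moment; what a row does not reach only later rows make up. A row lasts 1/8 s, in which the tool goes at most 62.5 mm and 10.7 degrees, less where a joint would pass 70% of its speed; a pose out of reach is approached as far as the arm can. A call with a gripper value outside its range is refused whole. The fingers move at their own pace and stop on an object; the grip force is fixed at half the most. Time passes only in rows, so rows that repeat a pose let the fingers close. It gives the time, the measured TCP pose, the force and the opening at its end, in the units of the state.
- ctrl.read_state(): the state, without advancing time (a new reading comes with each control period).
- ctrl.get_image(name): name is "side" or "top"; returns a dict with "image" (480x640x3 uint8, red, green, blue), "vfov" (degrees; the focal length in pixels is half the picture's height over the tangent of half this angle, whatever the lens; pixels are square), "cx", "cy" (the principal point, pixels), "extrinsics" (4x4, takes a point from world to camera coordinates). Camera axes: x right, y up, looking along -z (the intrinsics and any distortion apply to the point x, -y, -z); pixel columns grow to the right and rows downward; lengths in mm; the calibration is good to about 2 mm. A picture is of the moment at which its call begins. There is no depth.
- ctrl.finish_job(): hands the job in, once; it reports no verdict.
Trained networks look in a picture, given as the dict that the camera call returned (one of the last four; its "shot" number tells which), for a name from the list of things; names that differ only in an ending like _2 or _b are one class to them, and where a whole thing is asked for, a point or a joint stands for the part that bears it (a point fixed in the world has none). Each returns a list of dicts, best first, with "confidence" (0 to 1); they miss things now and then, are a little off and sometimes report something else, mostly with a low value. They report only what shows in the picture. A call takes as long as a camera call. They do not tell look-alikes from the thing itself.
- ctrl.search_frame(picture, query): "location" ([x, y, z] in mm, in world coordinates, good to about 4 mm: the middle of the surface that is visible of it).
- ctrl.mark_of(picture, query): "location" ([x, y, z] in mm, in world coordinates, good to about 4 mm: a listed point, or the origin of a listed thing).
The state is a dict: "clock": time; "qpos": joint angles; "qd": joint speeds; "tau": joint torques, N m; "eef_pos": TCP position; "tool_rot": TCP orientation; "force": force on the tool from outside, world axes, zero at the start; "torque": the same for the moment, N m; "width": finger opening in mm.
Only numpy, scipy, OpenCV 4.12 (cv2) and the standard library are available. Lean on these libraries where they do the work, as an engineer would, in place of code of your own. Each camera call takes 0.05 s, during which the arm holds its last target.

## Working session

There is one attempt and no reset: what is moved stays moved. The work goes in short steps, Python scripts to look and compute and a tool call to move; the robot and the scene stay as the last step left them, time stands still between calls to the robot, and variables do not carry over. Pictures are saved under pics/ and viewed, and the job is handed in when it is done.

Besides the shell and the picture viewer there is one more tool, called after "Call:" as name(argument=value, ...) on one line, values as JSON. apply_moves: Moves the arm, as the interface text tells. Its arguments: {"type":"object","properties":{"motion":{"type":"array","items":{"type":"array","items":{"type":"number"}}}},"required":["motion"]}

```bash
ls; mkdir -p pics; python3 - <<'E'
from cell import ctrl
import cv2
s=ctrl.read_state(); print({k:s[k] for k in('clock','eef_pos','tool_rot','force','width')}, ctrl.grip_depth)
for n in('side','top'):
    p=ctrl.get_image(n); cv2.imwrite(f'pics/{n}0.png',p['image'][:,:,::-1])
    print(n,p['vfov'],p['cx'],p['cy'],p['extrinsics'].tolist() if hasattr(p['extrinsics'],'tolist') else p['extrinsics'],[k for k in p])
    for q in('jig_plate','stop_disc','slot_start','slot_corner','slot_end','fence_mid','offcut_a','nut_big','bolt_1','tape_measure'):
        print(q,[([round(float(v),1) for v in d['location']],round(d['confidence'],2)) for d in ctrl.mark_of(p,q)[:3]])
print(ctrl.read_state()['clock'])
E
```

```text
pics
{'clock': 0.0, 'eef_pos': array([ 146.65881826, -632.55896816,  203.47821034]), 'tool_rot': array([-1.57083103,  0.00188199, -1.34302448]), 'force': array([-0.08539853,  0.04049225, -0.43418916]), 'width': 85.53279280165658} 18.700000000000003
side 44.30636604757117 321.5062331993673 237.64566889708368 [[-0.9274074055510658, -0.3739685756853521, 0.007937791185832748, 590.8784202190643], [0.25589584195176096, -0.6188341457063199, 0.7426719451950022, -53.37813669521035], [-0.27282379331876494, 0.6907907096275966, 0.6696083730744125, -1376.7218424958926], [0.0, 0.0, 0.0, 1.0]] ['image', 'vfov', 'cx', 'cy', 'extrinsics', 'shot']
jig_plate [([598.0, 93.8, 0.9], 0.82), ([529.1, 162.2, 20.0], 0.3), ([561.7, 494.5, -8.1], 0.16)]
stop_disc [([571.7, -88.2, -0.8], 0.7), ([585.0, -206.1, 13.2], 0.61), ([532.0, 69.0, 18.4], 0.6)]
slot_start [([519.7, 71.2, 22.9], 0.59)]
slot_corner [([612.6, 39.0, 20.4], 0.74)]
slot_end [([636.1, 99.9, 19.7], 0.97)]
fence_mid [([644.8, 195.9, 19.9], 0.79)]
offcut_a [([645.5, 142.5, 23.4], 0.74)]
nut_big [([529.3, 164.3, 20.2], 0.52)]
bolt_1 [([596.3, 92.2, 
[... 188 characters left out ...]
45225503, -0.9998332423806361, -0.011619513706871408, 224.40008322400325], [0.9962278469221765, 0.013040278845219154, 0.08579060638813035, -554.1212627719424], [-0.08562477845206183, -0.012784309064732791, 0.9962454309841389, -1182.717949014608], [0.0, 0.0, 0.0, 1.0]] ['image', 'vfov', 'cx', 'cy', 'extrinsics', 'shot']
jig_plate [([598.3, 96.3, 2.3], 0.58)]
stop_disc [([531.2, 69.8, 21.4], 0.93)]
slot_start [([521.7, 73.9, 23.0], 0.75)]
slot_corner [([611.4, 34.5, 20.9], 0.67)]
slot_end [([639.2, 101.6, 18.8], 0.62)]
fence_mid [([642.4, 193.2, 23.0], 0.95)]
offcut_a [([548.2, 203.1, 22.5], 0.25)]
nut_big [([529.9, 166.2, 19.4], 0.61)]
bolt_1 [([547.5, 201.2, 19.4], 0.58)]
tape_measure []
1.1
```

View pics/side0.png

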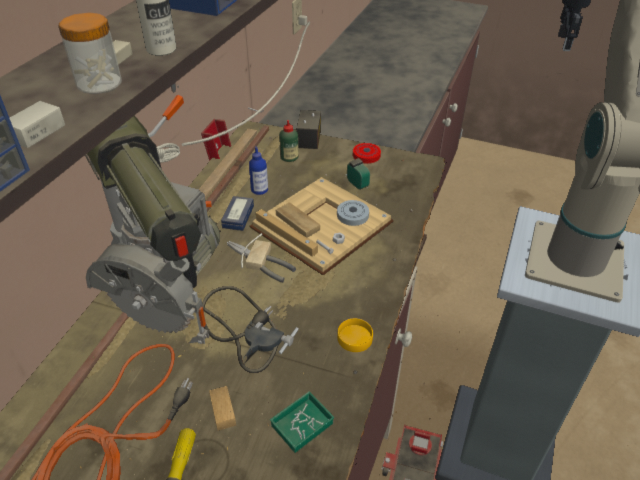

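View pics/top0.png

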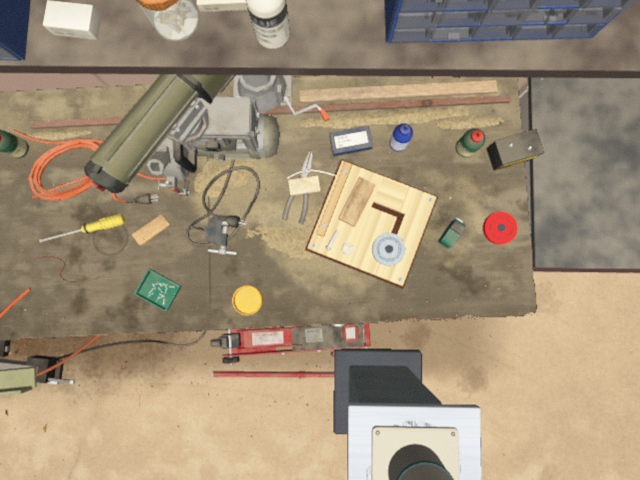

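The side view shows the disc on the jig near (352,212), with the offcut at (297,219) and a red look-alike at (367,152). In the top view the disc is at (389,249), the tape at (452,232) and the red disc at (500,228). Next I fit the jig pose and overlay it on both pictures.

```bash
cat > h.py <<'E'
import numpy as np, cv2
def proj(p,P):
    P=np.atleast_2d(P).astype(float); E=np.array(p['extrinsics']); c=P@E[:3,:3].T+E[:3,3]
    f=240/np.tan(np.radians(p['vfov'])/2)
    return np.c_[p['cx']+f*c[:,0]/-c[:,2], p['cy']-f*c[:,1]/-c[:,2]]
def ray(p,uv,z):
    E=np.array(p['extrinsics']);f=240/np.tan(np.radians(p['vfov'])/2)
    d=E[:3,:3].T@np.array([(uv[0]-p['cx'])/f,-(uv[1]-p['cy'])/f,-1]); o=-E[:3,:3].T@E[:3,3]
    return o+d*(z-o[2])/d[2]
def j2w(J,P):
    P=np.atleast_2d(P).astype(float);c,s=np.cos(J[2]),np.sin(J[2])
    return np.c_[J[0]+c*P[:,0]-s*P[:,1],J[1]+s*P[:,0]+c*P[:,1],P[:,2]]
def w2j(J,w):
    c,s=np.cos(J[2]),np.sin(J[2]);d=np.array(w[:2])-J[:2]; return np.array([c*d[0]+s*d[1],-s*d[0]+c*d[1]])
def overlay(p,J,disc=None,k=4,c=(372,225),w=80):
    im=p['image'][:,:,::-1].copy(); x0,y0=c[0]-w*1,c[1]-w*3//4
    im=cv2.resize(im[y0:y0+w*3//2,x0:x0+2*w],None,fx=k,fy=k,interpolation=cv2.INTER_CUBIC)
    def L(P,col,cl=True):
        q=((proj(p,j2w(J,P))-[x0-.5,y0-.5])*k).astype(np.int32); cv2.polylines(im,[q],cl,col,1,cv2.LINE_AA)
    L([(-125,-115,20),(110,-115,20),(110,135,20),(-125,135,20)],(0,0,255))
    L([(-65,-50,20),(35,-50,20),(35,20,20)],(255,0,0),False)
    L([(-60,107,46),(130,107,46)],(0,255,0),False)
    a=np.linspace(0,6.28,40)
    if disc is not None: L(np.c_[disc[0]+40*np.cos(a),disc[1]+40*np.sin(a),38+0*a],(255,0,255))
    return im
E
python3 - <<'E'
from cell import ctrl
from h import *
from scipy.optimize import least_squares
A=[(-65,-50),(35,-50),(35,20),(35,107),(0,0)]
W=[[(519.7,71.2),(521.7,73.9)],[(612.6,39),(611.4,34.5)],[(636.1,99.9),(639.2,101.6)],[(644.8,195.9),(642.4,193.2)],[(598,93.8),(598.3,96.3)]]
def r(J,i=None):
    o=[]
    for n,(a,w) in enumerate(zip(A,W)):
        if n==3: # only y of fence known
            o+= [w2j(J,x)[1]-a[1] for x in w]
        else: o+=list((np.array(w)-j2w(J,[(*a,20)])[0,:2]).ravel())
    return np.array(o)
s=least_squares(r,[598,95,-.38]);J=s.x;print(J,s.fun.round(1)); np.save('J.npy',J)
print('fence x',w2j(J,(643.5,194.5)))
for n,c in(('top',(372,225)),('side',(322,225))):
    p=ctrl.get_image(n)
    m=[d['location'] for d in ctrl.mark_of(p,'stop_disc') if abs(w2j(J,d['location'])[1]+50)<15]
    dj=w2j(J,m[0]) if m else None; print(n,dj)
    cv2.imwrite(f'pics/{n}1.png',overlay(p,J,dj,c=c))
    if n=='top':
        for uv in((452,232),(460,222),(443,242)): print(uv,ray(p,uv,60),w2j(J,ray(p,uv,60)))
    for q in('tape_measure','offcut_a'): print(q,[(w2j(J,d['location']),d['location'],d['confidence']) for d in ctrl.search_frame(p,q)[:2]])
E
```

```text
[ 5.98411952e+02  9.57025791e+01 -3.74228099e-01] [ 0.1 -1.7  2.1  1.  -0.1  2.6 -1.3 -1.9 -2.2 -1.6  0.9  0.1  3.2 -0.2
 -0.4 -1.9 -0.1  0.6]
fence x [  5.85169916 108.4417819 ]
top [-51.09714388 -50.47470332]
(452, 232) [568.55548252 -81.0821527   60.        ] [  36.83428894 -175.46362966]
(460, 222) [ 592.62026434 -100.19113761   60.        ] [  66.21891785 -184.45310196]
(443, 242) [544.53413874 -59.6765551   60.        ] [   6.6505554  -164.32061412]
tape_measure [(array([  33.1627876, -173.3793572]), [565.9, -77.8, 63.5], 0.94)]
offcut_a [(array([23.35836252, 63.31843165]), [643.3, 146.1, 41.5], 0.63)]
side [-52.88835927 -45.91383197]
tape_measure [(array([-297.14948697,  218.49522894]), [401.7, 407.7, -0.7], 0.68), (array([  25.57426116, -169.37632504]), [560.3, -71.3, 42.7], 0.55)]
offcut_a [(array([16.4413573 , 67.80006515]), [638.5, 152.8, 42.4], 0.89)]
```

View pics/top1.png

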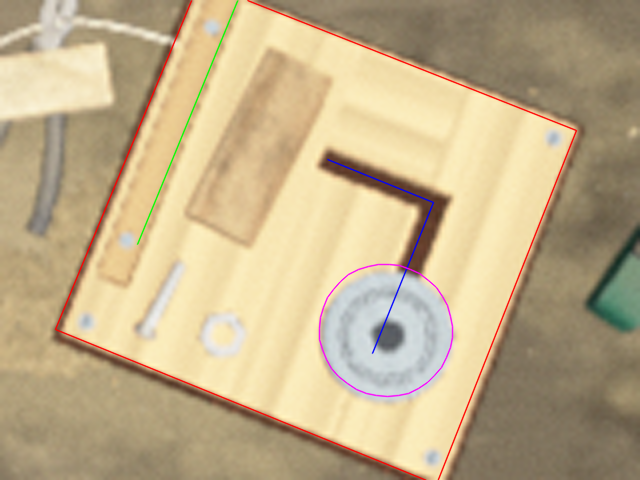

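View pics/side1.png

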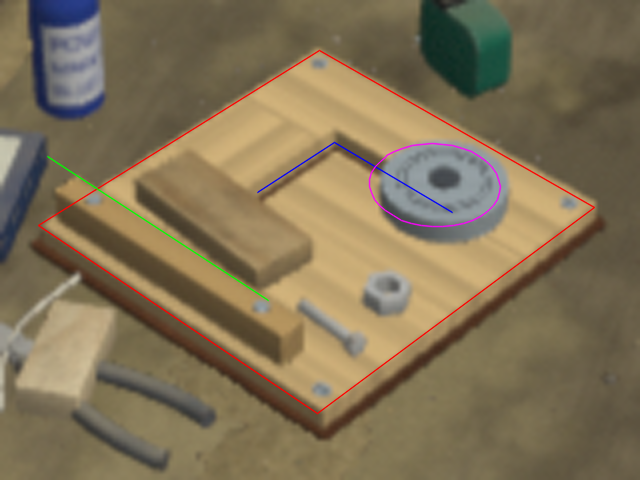

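Call:
apply_moves(motion=[[-4,0,5,-0.05,4],[-8,0,11,-0.1,2],[-12.5,0,17,-0.15,0],[-17,0,23,-0.2,0],[-21.5,0,29,-0.25,0],[-26,0,35,-0.3,0],[-30,0,36.5,-0.4,0],[-34,0,38,-0.5,0],[-38.5,0,39.5,-0.6,0],[-43,0,41,-0.7,0],[-47.5,0,42.5,-0.8,0],[-52,0,44,-0.9,0],[-56.5,0,45.5,-0.969,0],[-60,0,46.7,-0.969,0],[-63.4,0,47.7,-0.969,0],[-63.4,0,47.7,-0.969,0],[-63.4,3,47.7,-0.969,0],[-63.4,6,47.7,-0.969,0],[-63.4,8,47.7,-0.969,0],[-63.4,8,47.7,-0.969,0]])

```text
clock: 4.0
eef_pos: [467.3, 90.7, 123.4]
tool_rot: [-1.573, 0.002, -0.375]
force: [0.7, -0.3, 0.1]
width: 0.1
```

```bash
cat > st.py <<'E'
from cell import ctrl
from h import *
J=np.load('J.npy');s=ctrl.read_state()
print(s['clock'],s['eef_pos'].round(1),s['tool_rot'].round(3),s['force'].round(1),s['width'],'jig',w2j(J,s['eef_pos']).round(1),'yaw err',s['tool_rot'][2]-J[2])
E
python3 st.py; python3 -c "
from cell import ctrl
from h import *
for n in('side','top'): p=ctrl.get_image(n);J=np.load('J.npy');cv2.imwrite(f'pics/{n}2.png',overlay(p,J,k=5 if 0 else 4,c=(352,205) if n=='side' else (392,235)))"
```

```text
4.0 [467.3  90.7 123.4] [-1.573  0.002 -0.375] [ 0.7 -0.3  0.1] 0.13935346247632965 jig [-120.2  -52.6] yaw err -0.0010091351511202773
```

View pics/side2.png

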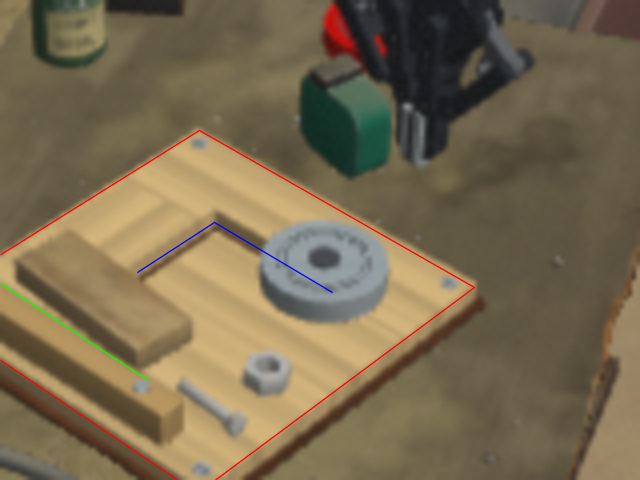

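The side picture shows the closed fingers at about (415,150), well above the jig. The disc at (325,270) hasn't moved. Next I lower the tool behind the disc and start pushing.

Call:
apply_moves(motion=[[0,4,0.25,0,0],[0,7.5,0.25,0,0],[0,9.4,0.25,0,0],[0,9.6,0.25,0,0],[1,9.6,0.25,0,0],[2,9.6,0.25,0,0],[3,9.6,0.25,0,0],[4,9.6,0.25,0,0],[5,9.6,0.25,0,0],[6,9.6,0.25,0,0],[7,9.6,0.25,0,0],[8,9.6,0.25,0,0],[8,9.6,0.25,0,0]])

```text
clock: 5.72
eef_pos: [544.6, 64.8, 28.4]
tool_rot: [-1.571, -0.001, -0.375]
force: [0.5, -1.3, 0.5]
width: 0.2
```

```bash
python3 st.py; python3 -c "
from cell import ctrl
from h import *
for n in('side','top'): p=ctrl.get_image(n);J=np.load('J.npy');cv2.imwrite(f'pics/{n}3.png',overlay(p,J,c=(352,205) if n=='side' else (392,235)))"
```

```text
5.725 [544.6  64.8  28.4] [-1.571e+00 -1.000e-03 -3.750e-01] [ 0.5 -1.3  0.5] 0.24728360354332496 jig [-38.8 -48.5] yaw err -0.0008009268817671944
```

View pics/side3.png

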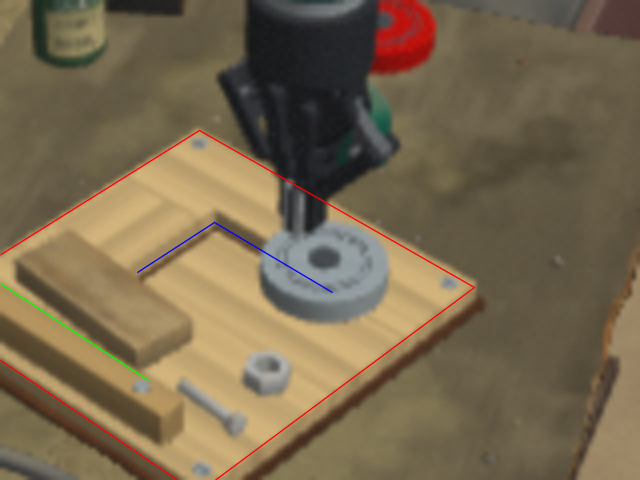

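The disc is still at (325,270), yet the fingertips appear at (300,235), which isn't behind it. I'll compare the projected TCP with the pictures.

```bash
python3 - <<'E'
from cell import ctrl
from h import *
J=np.load('J.npy');s=ctrl.read_state()
for n,c in(('side',(352,205)),('top',(392,235))):
    p=ctrl.get_image(n); im=overlay(p,J,(-53,-50),c=c)
    for P,col in((s['eef_pos'],(0,255,255)),([467.3,90.7,123.4],(0,128,255))):
        q=(proj(p,P)[0]-[c[0]-80.5,c[1]-60.5])*4; print(n,q,proj(p,P)); cv2.circle(im,tuple(int(v) for v in q),5,col,2)
    cv2.imwrite(f'pics/{n}4.png',im)
E
```

```text
side [301.3590046  265.56852659] [[346.83975115 210.89213165]]
side [416.1550793  196.08642617] [[375.53876983 193.52160654]]
top [307.34459784 273.39014881] [[388.33614946 242.8475372 ]]
top [282.85436913 395.75102987] [[382.21359228 273.43775747]]
```

View pics/side4.png

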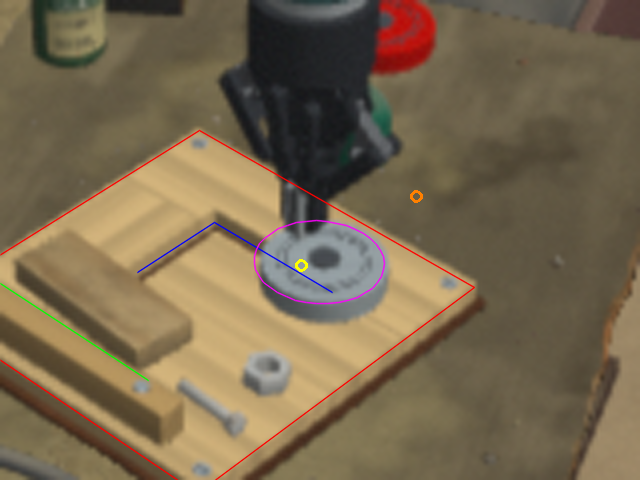

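View pics/top4.png

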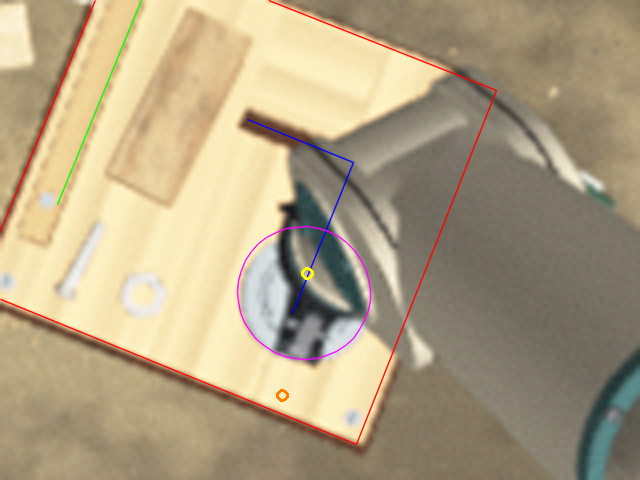

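View pics/top2.png

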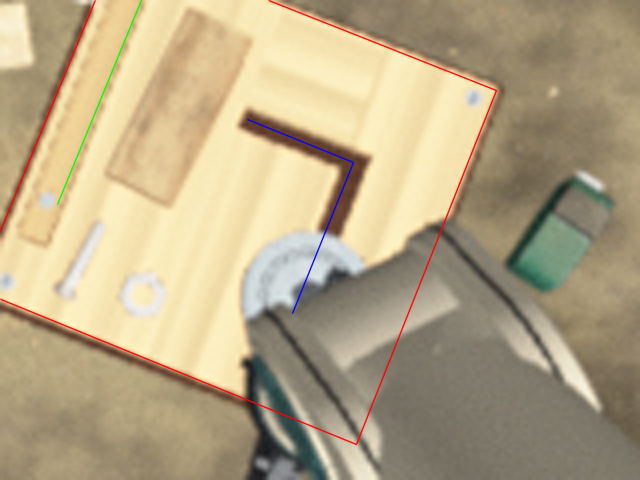

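```bash
python3 - <<'E'
from cell import ctrl
from h import *
p=ctrl.get_image('side')
print(proj(p,[146.7,-632.6,203.5]), proj(p,[146.7,-632.6,230]))
im=cv2.imread('pics/side0.png')[0:90,520:640]; im=cv2.resize(im,None,fx=6,fy=6,interpolation=cv2.INTER_CUBIC)
q=(proj(p,[146.7,-632.6,203.5])[0]-[519.5,-.5])*6; cv2.circle(im,tuple(int(v) for v in q),6,(0,255,255),1)
cv2.imwrite('pics/s0z.png',im)
E
```

```text
[[559.36588714  56.84551336]] [[561.92201599  48.13257238]]
```

View pics/s0z.png

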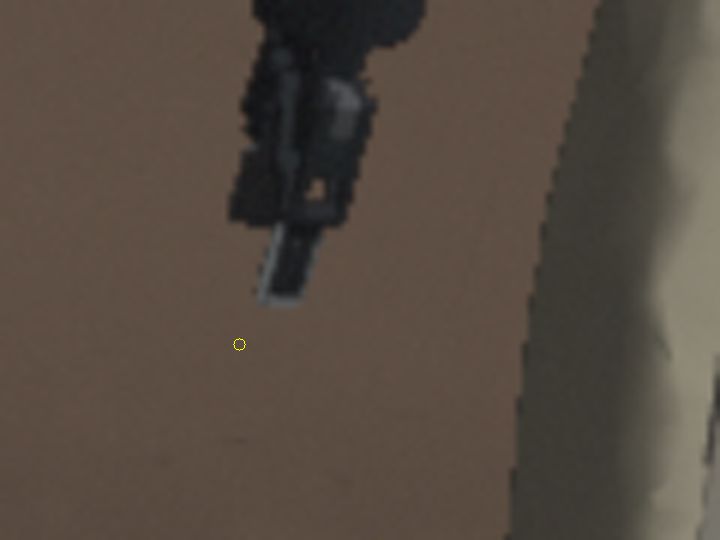

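```bash
python3 - <<'E'
from cell import ctrl
from h import *
s=ctrl.read_state();P=s['eef_pos']
for n,c in(('side',(352,205)),('top',(392,235))):
    p=ctrl.get_image(n)
    print(n,'cam',(-p['extrinsics'][:3,:3].T@p['extrinsics'][:3,3]).round(0))
    im=p['image'][:,:,::-1]
    k=8; x0,y0=(c[0]-45,c[1]-60) if n=='side' else (350,210)
    z=cv2.resize(im[y0:y0+75,x0:x0+100],None,fx=k,fy=k,interpolation=cv2.INTER_CUBIC)
    for h in(0,10,20,30,50,75,100):
        q=(proj(p,P+[0,0,h])[0]-[x0-.5,y0-.5])*k; cv2.circle(z,tuple(int(v) for v in q),4,(0,255,255) if h else (0,0,255),1)
    cv2.imwrite(f'pics/{n}5.png',z)
E
```

```text
side cam [ 186. 1139.  957.]
top cam [ 448.  216. 1228.]
```

View pics/side5.png

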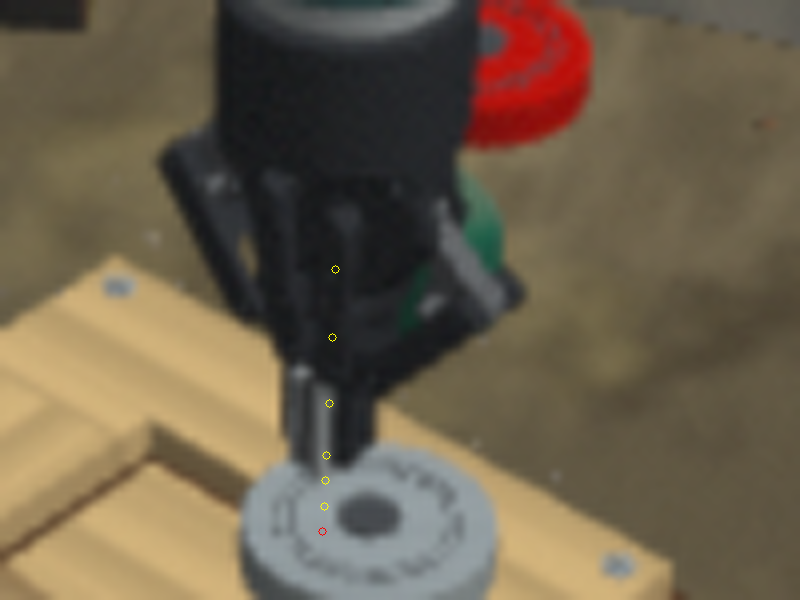

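View pics/top5.png

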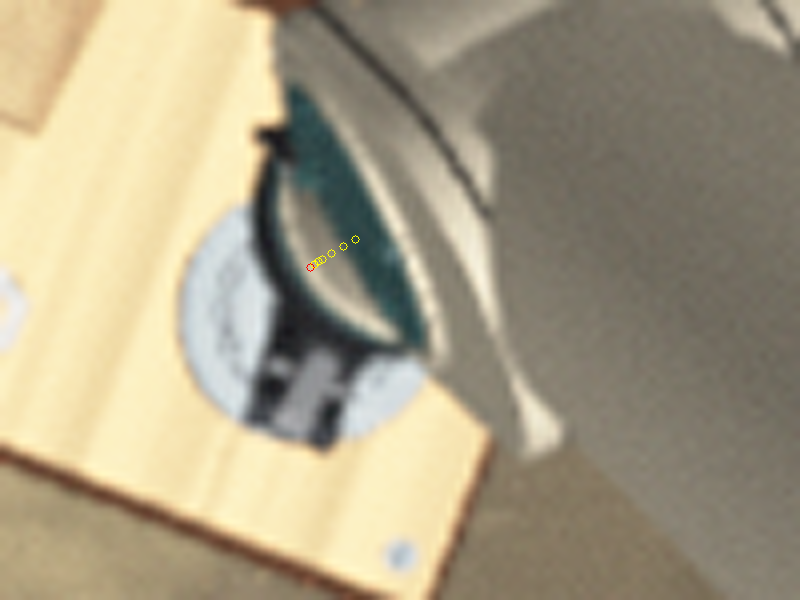

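The tips hover over the disc's top at about z 50, though the reported TCP z is 28. So the real fingers end about 22–25 mm short of the reported TCP. I'll retreat, go lower and look again.

Call:
apply_moves(motion=[[-2,0,-0.15,0,0],[-4.5,0,-0.15,0,0],[-7,0,-0.15,0,0],[-8.1,0,-0.15,0,0],[-8.1,0.8,-0.15,0,0],[-8.1,1.5,-0.15,0,0],[-8.1,1.9,-0.15,0,0],[-8.1,1.9,-0.15,0,0]])

```text
clock: 7.08
eef_pos: [467.9, 93.1, 8.9]
tool_rot: [-1.571, 0.0, -0.375]
force: [-0.5, -0.6, -0.5]
width: -0.1
```

```bash
python3 st.py; cat > look.py <<'E'
import sys
from cell import ctrl
from h import *
J=np.load('J.npy');s=ctrl.read_state();P=s['eef_pos']; t=sys.argv[1]
out=[]
for n,c in(('side',(352,205)),('top',(392,235))):
    p=ctrl.get_image(n); k=4 if n=='side' else 3
    x0,y0=(c[0]-65,c[1]-60); w=130;h=115
    z=cv2.resize(p['image'][y0:y0+h,x0:x0+w,::-1],None,fx=6 if n=='side' else 6,fy=6,interpolation=cv2.INTER_CUBIC)[:600,:780]
    for hh in(0,10,20,30,40):
        q=(proj(p,P+[0,0,hh])[0]-[x0-.5,y0-.5])*6; cv2.circle(z,tuple(int(v) for v in q),3,(0,255,255) if hh else (0,0,255),1)
    if n=='side' or len(sys.argv)>2: cv2.imwrite(f'pics/{n}{t}.png',z)
    print(n,[(w2j(J,d['location']).round(1),round(d['confidence'],2)) for d in ctrl.mark_of(p,'stop_disc') if d['location'][1]>-50])
E
python3 look.py 6
```

```text
7.075 [467.9  93.1   8.9] [-1.571  0.    -0.375] [-0.5 -0.6 -0.5] -0.09935328384851892 jig [-120.5  -50.2] yaw err -0.00034405472950677085
side [(array([-52.6, -47.5]), 0.84)]
top [(array([-55.1, -52.4]), 0.58)]
```

View pics/side6.png

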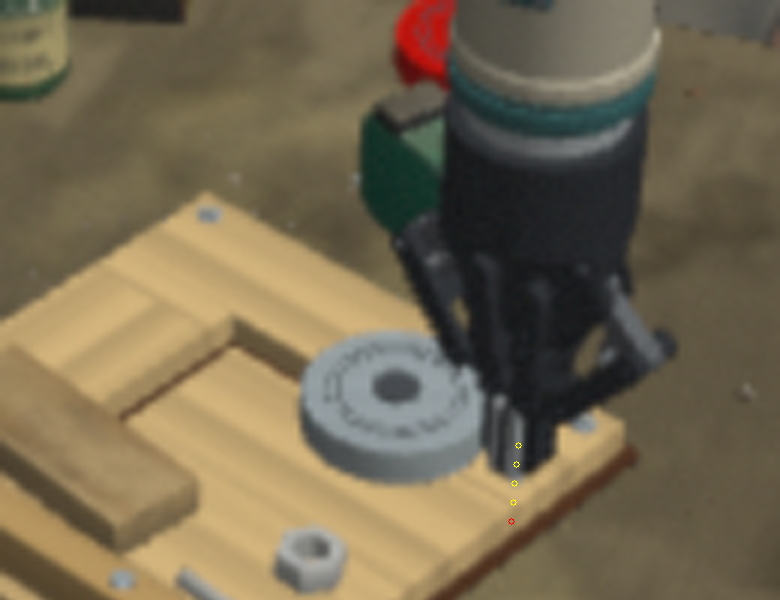

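Even with the TCP reported at z 8.9, below the jig top, the tips at (515,470) are clearly above the board at z≈33. I go 7 mm lower and push.

Call:
apply_moves(motion=[[0,0.4,0,0,0],[0,0.7,0,0,0],[1,0.7,0,0,0],[2,0.7,0,0,0],[3,0.7,0,0,0],[4,0.7,0,0,0],[5,0.7,0,0,0],[5,0.7,0,0,0]])

```text
clock: 8.28
eef_pos: [516.2, 74.5, 2.5]
tool_rot: [-1.57, -0.002, -0.375]
force: [-0.9, -0.4, 0.6]
width: -0.4
```

```bash
python3 st.py; python3 look.py 7
```

```text
8.275 [516.2  74.5   2.5] [-1.57  -0.002 -0.375] [-0.9 -0.4  0.6] -0.42959575998259675 jig [-68.8 -49.8] yaw err -0.0012310149975914286
side [(array([-91.1,  39.5]), 0.63)]
top [(array([-15.1, -49.8]), 0.53), (array([35.5, 20.6]), 0.34)]
```

View pics/side7.png

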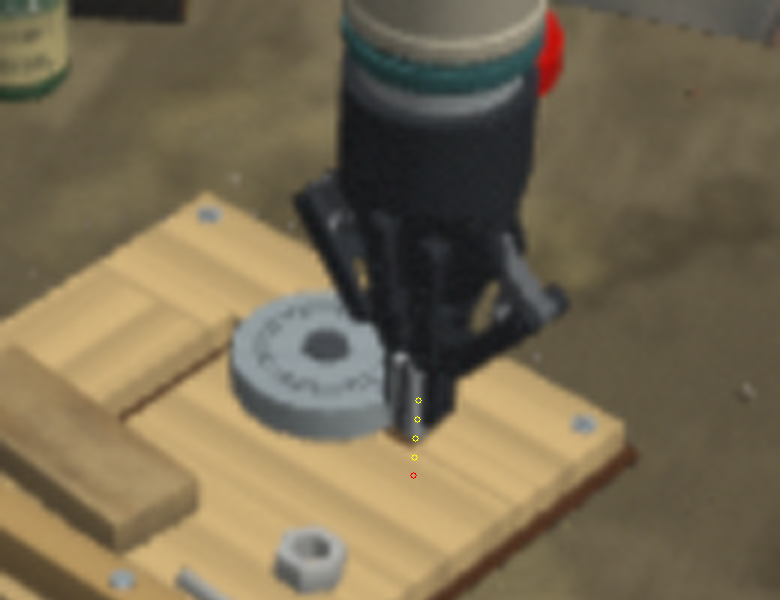

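The disc slides, now near x −15 mm in the jig frame, with fingertips low at its rim (405,440). I continue to the corner.

Call:
apply_moves(motion=[[1,0,0,0,0],[2,0,0,0,0],[3,0,0,0,0],[4,0,0,0,0],[4.5,0,0,0,0],[4.9,0,0,0,0],[5.2,0,0,0,0],[5.2,0,0,0,0]])

```text
clock: 9.48
eef_pos: [563.1, 56.0, 2.4]
tool_rot: [-1.571, -0.001, -0.374]
force: [-1.6, 1.5, 0.8]
width: 0.1
```

```bash
python3 st.py; python3 look.py 8 t
```

```text
9.475 [563.1  56.    2.4] [-1.571e+00 -1.000e-03 -3.740e-01] [-1.6  1.5  0.8] 0.12644150370914234 jig [-18.4 -49.8] yaw err 0.0001367330423122648
side [(array([ 38.7, -48.8]), 0.69)]
top [(array([  8.6, 105.2]), 0.64), (array([-176.1,  360.7]), 0.25)]
```

View pics/side8.png

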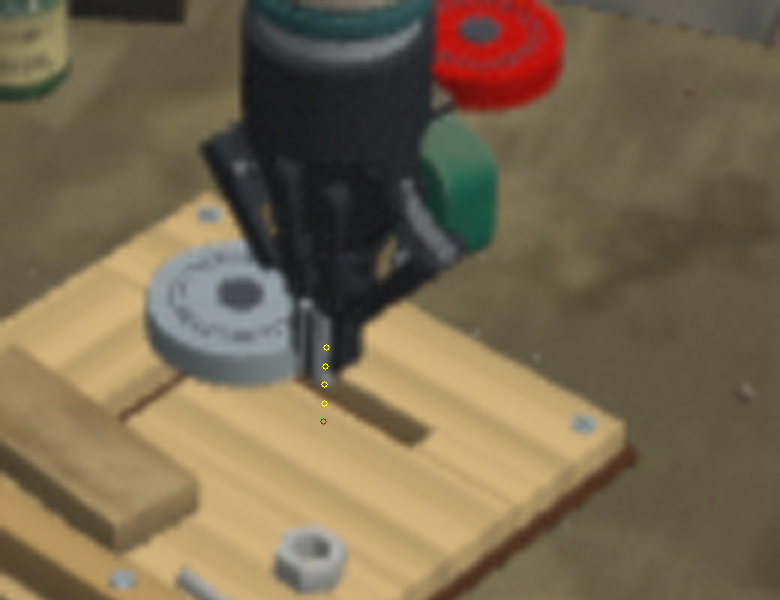

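View pics/top8.png

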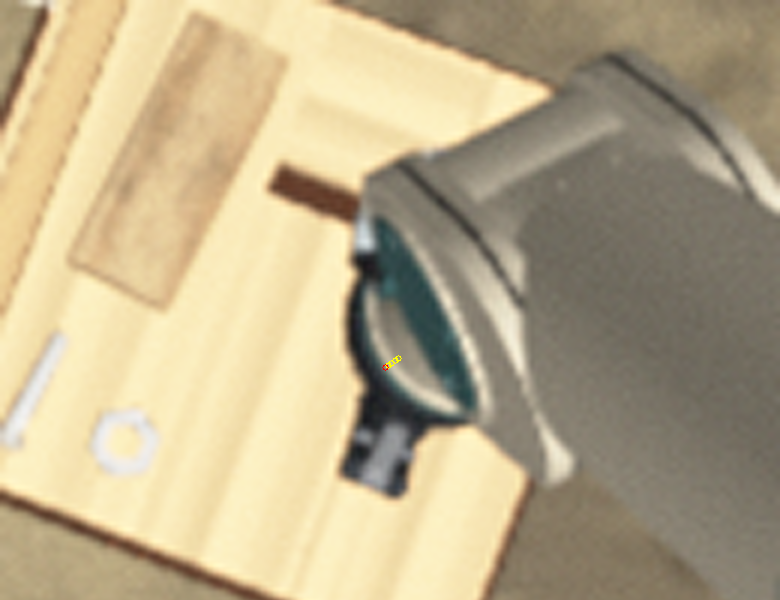

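Call:
apply_moves(motion=[[0.2,0,0,0,0],[0.4,0,0,0,0],[0.4,0,0,0,0]])

```text
clock: 10.05
eef_pos: [566.5, 54.8, 2.4]
tool_rot: [-1.571, 0.0, -0.374]
force: [-2.6, 0.6, 0.4]
width: -0.1
```

```bash
python3 st.py; python3 - <<'E'
from cell import ctrl
from h import *
J=np.load('J.npy');p=ctrl.get_image('side')
for uv in((353.2,209.2),(327,193.9)): print(w2j(J,ray(p,uv,40)))
x0,y0=287,145
z=cv2.resize(p['image'][y0:y0+75,x0:x0+90,::-1],None,fx=8,fy=8,interpolation=cv2.INTER_CUBIC)
cv2.imwrite('pics/side9.png',z)
E
```

```text
10.05 [566.5  54.8   2.4] [-1.571  0.    -0.374] [-2.6  0.6  0.4] -0.10735986333953289 jig [-14.8 -49.8] yaw err 0.0002114153461597046
[-56.15646209 -53.26315011]
[ 31.85035202 -53.28427952]
```

View pics/side9.png

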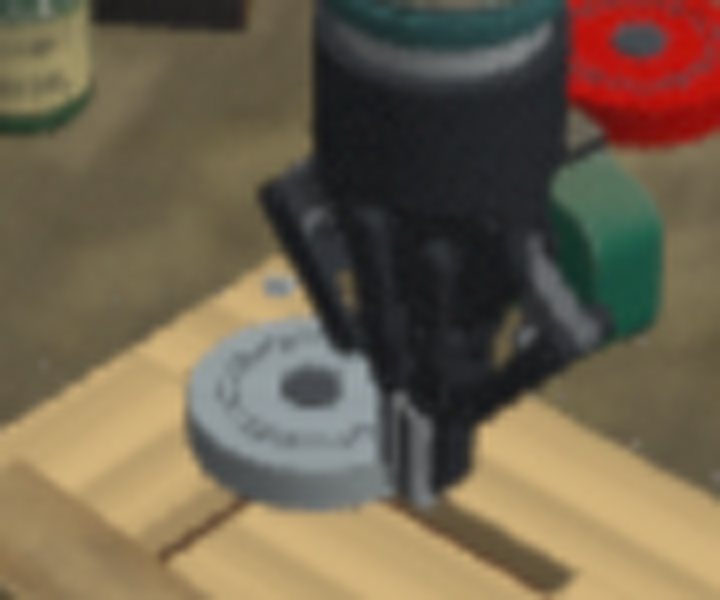

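Call:
apply_moves(motion=[[0.15,0,0,0,0],[0.25,0,0,0,0],[0.25,0,0,0,0]])

```text
clock: 10.48
eef_pos: [567.0, 54.5, 2.3]
tool_rot: [-1.572, 0.003, -0.373]
force: [-5.0, 2.4, 2.7]
width: -0.2
```

Only 0.5 mm of the 2.5 mm commanded was achieved and the force rose, so the pin is at the corner wall. Now I go round to the disc's right side and start the sideways push.

Call:
apply_moves(motion=[[-1,0,0,0,0],[-3,0,0,0,0],[-3,0,-2,0,0],[-3,0,-4.5,0,0],[-2.5,0,-6.6,0,0],[0,0,-6.8,0,0],[2.5,0,-6.8,0,0],[4.5,0,-6.8,0,0],[4.9,0,-6.8,0,0],[4.9,0,-6.8,0,0]])

```text
clock: 11.72
eef_pos: [589.0, -28.2, 2.3]
tool_rot: [-1.571, 0.0, -0.375]
force: [0.6, -0.0, 1.4]
width: -0.1
```

```bash
python3 st.py; python3 look.py 10 t
```

```text
11.725 [589.  -28.2   2.3] [-1.571  0.    -0.375] [ 0.6 -0.   1.4] -0.10942293695575954 jig [  36.6 -118.8] yaw err -0.0006332521596763008
side [(array([ 40.1, -49.5]), 0.94)]
top [(array([ 38.3, -52.7]), 0.91)]
```

View pics/side10.png

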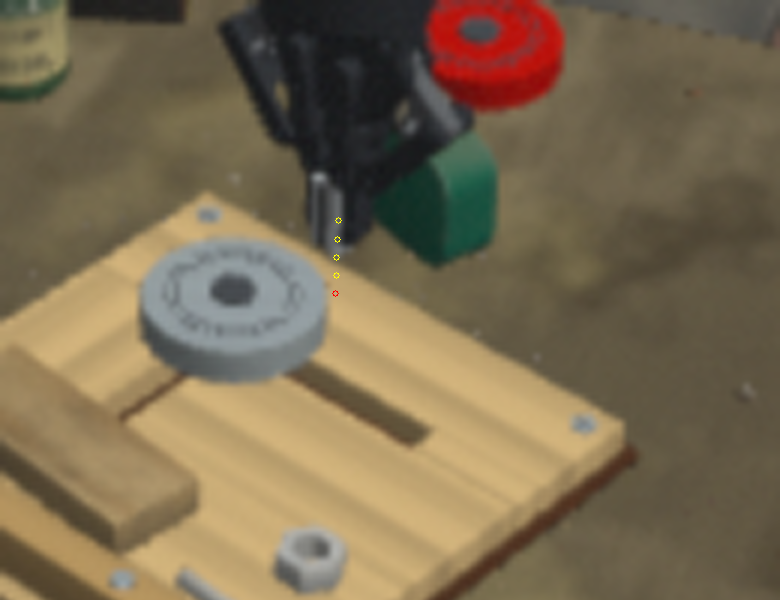

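The fingers (330,240) stand right of the disc, which sits at the corner with its button at (232,290). The tape hasn't been touched. Now I push left.

Call:
apply_moves(motion=[[0,0,1,0,0],[0,0,2,0,0],[0,0,3,0,0],[0,0,4,0,0],[0,0,5,0,0],[0,0,6,0,0],[0,0,6,0,0]])

```text
clock: 12.8
eef_pos: [612.4, 31.1, 2.5]
tool_rot: [-1.568, -0.001, -0.372]
force: [-0.6, 1.1, 0.5]
width: -0.4
```

```bash
python3 st.py; python3 look.py 11 t
```

```text
12.8 [612.4  31.1   2.5] [-1.568e+00 -1.000e-03 -3.720e-01] [-0.6  1.1  0.5] -0.3867570640132703 jig [ 36.7 -55.1] yaw err 0.0021763874950309625
side [(array([40.7,  1.5]), 0.74)]
top [(array([35.4, -3.6]), 0.68)]
```

View pics/side11.png

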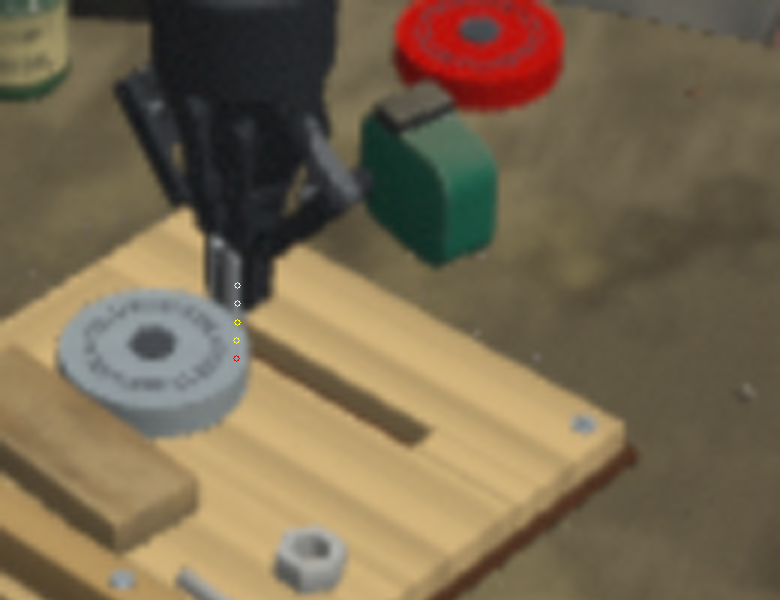

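View pics/top11.png

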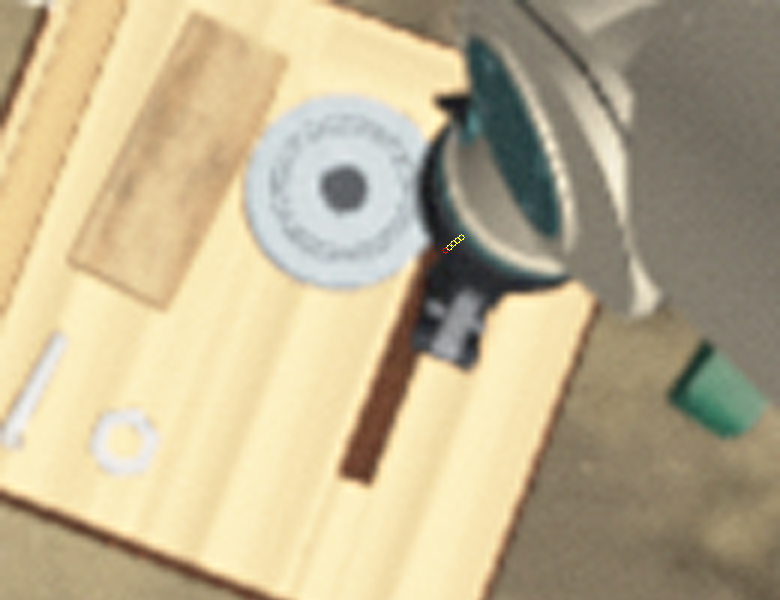

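The disc is near jig y≈−2 and just touching the offcut. It stays flat and in the slot. I continue to the end.

Call:
apply_moves(motion=[[0,0,0.7,0,0],[0,0,1.3,0,0],[0,0,1.7,0,0],[0,0,1.9,0,0],[0,0,1.9,0,0]])

```text
clock: 13.62
eef_pos: [618.4, 46.6, 2.3]
tool_rot: [-1.57, 0.0, -0.374]
force: [-0.7, -0.6, -0.5]
width: 0.0
```

```bash
python3 st.py
```

```text
13.625 [618.4  46.6   2.3] [-1.57   0.    -0.374] [-0.7 -0.6 -0.5] 0.016758799249175713 jig [ 36.5 -38.4] yaw err 0.0005049792468135306
```

Call:
apply_moves(motion=[[0,0,0.15,0,0],[0,0,0.3,0,0],[0,0,0.3,0,0]])

```text
clock: 14.0
eef_pos: [619.6, 49.2, 2.4]
tool_rot: [-1.57, -0.0, -0.374]
force: [-0.3, -0.9, -0.5]
width: -0.0
```

```bash
python3 st.py; python3 look.py 12 t
```

```text
14.0 [619.6  49.2   2.4] [-1.57  -0.    -0.374] [-0.3 -0.9 -0.5] -0.020242387310045632 jig [ 36.7 -35.6] yaw err 0.00036846859818279176
side [(array([39.9, 20.2]), 0.74)]
top [(array([35.5, 15. ]), 0.57), (array([  8.6, 208.4]), 0.19)]
```

View pics/top12.png

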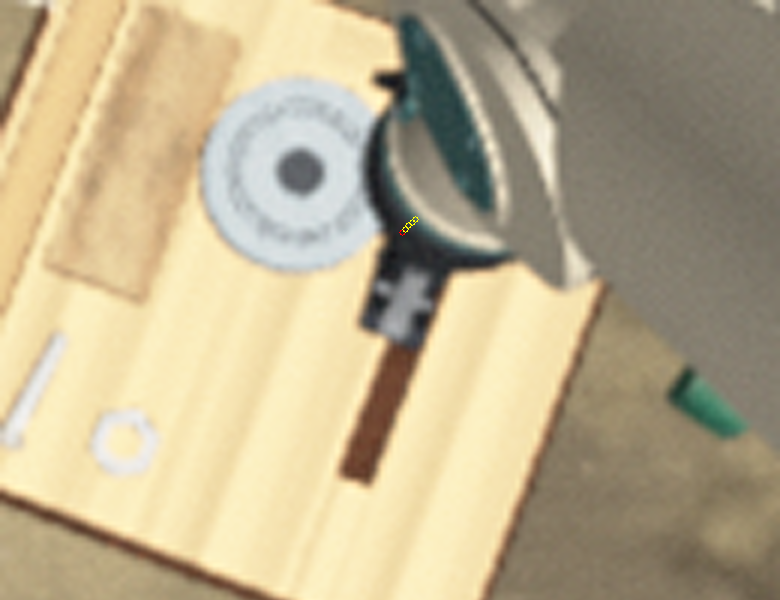

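The disc is still moving freely with no end stop felt, and the offcut is closing on the fence. I go on in small steps.

Call:
apply_moves(motion=[[0,0,0.15,0,0],[0,0,0.3,0,0],[0,0,0.3,0,0]])

```text
clock: 14.58
eef_pos: [620.8, 52.0, 2.4]
tool_rot: [-1.57, -0.0, -0.374]
force: [-1.0, -1.4, -0.7]
width: -0.2
```

Call:
apply_moves(motion=[[0,0,0.15,0,0],[0,0,0.25,0,0],[0,0,0.25,0,0]])

```text
clock: 14.95
eef_pos: [621.0, 52.7, 2.4]
tool_rot: [-1.573, 0.0, -0.375]
force: [-2.0, -5.8, 0.9]
width: -0.2
```

```bash
python3 st.py; python3 look.py 13 t
```

```text
14.95 [621.   52.7   2.4] [-1.573  0.    -0.375] [-2.  -5.8  0.9] -0.19945767844715243 jig [ 36.8 -31.8] yaw err -0.0004085979115297511
side [(array([39.4, 22.7]), 0.6), (array([35.2, 16.8]), 0.27)]
top [(array([38.6, 19.2]), 0.69)]
```

View pics/top13.png

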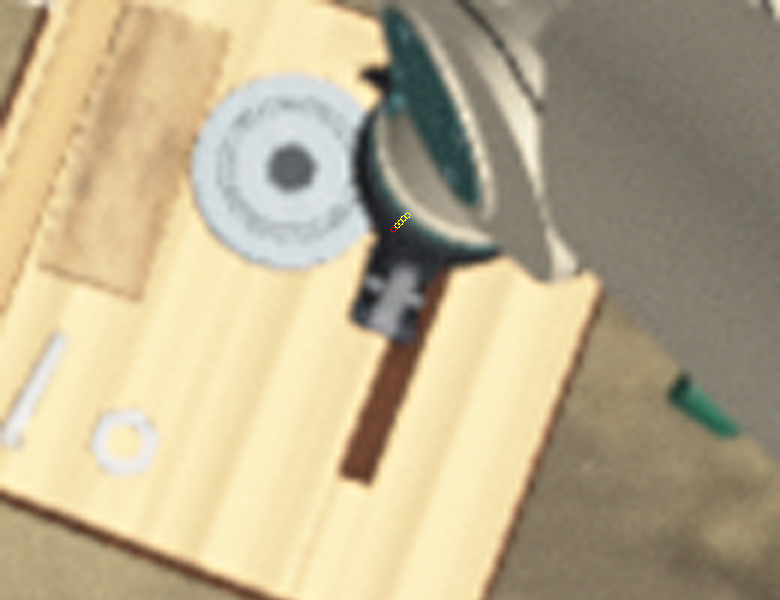

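The tool stopped after 0.8 mm of 2.5 mm and the force rose to 6 N, so the disc is home at about jig y 20. I back off and rise, then check.

Call:
apply_moves(motion=[[0,0,-1,0,0],[0,0,-2.5,0,0],[0,-1,-4,0,0],[0,-4,-5.5,0,0],[0,-8,-8,0,0],[0,-12,-11,0,0],[0,-15,-15,0,0],[0,-15,-18,0,0],[0,-15,-18,0,0]])

```text
clock: 16.27
eef_pos: [554.5, -117.8, 153.4]
tool_rot: [-1.573, -0.001, -0.38]
force: [0.1, -0.0, 0.7]
width: -0.2
```

```bash
python3 st.py; python3 look.py 14 t; python3 - <<'E'
from cell import ctrl
from h import *
J=np.load('J.npy')
for n in('top','side'):
    p=ctrl.get_image(n)
    for q in('offcut_a','nut_big','bolt_1','slot_end','tape_measure','stop_disc'): print(n,q,[(w2j(J,d['location']).round(1),round(d['location'][2]),round(d['confidence'],2)) for d in ctrl.mark_of(p,q)[:2]])
E
```

```text
16.275 [ 554.5 -117.8  153.4] [-1.573e+00 -1.000e-03 -3.800e-01] [ 0.1 -0.   0.7] -0.17228805092805818 jig [  37.2 -214.8] yaw err -0.005718778195629992
side [(array([39.4, 25.1]), 0.56)]
top [(array([38.6, 20.4]), 0.8), (array([  6.2, 104.5]), 0.75)]
top offcut_a [(array([19.7, 77.1]), 20, 0.63), (array([-298.9,  219. ]), 4, 0.43)]
top nut_big [(array([-93.5,  39.4]), 19, 0.51)]
top bolt_1 [(array([-86.1,  77.4]), 20, 0.54), (array([-179.6,  360.5]), -4, 0.35)]
top slot_end [(array([36.8, 21.4]), 20, 0.93), (array([ 12. , 207.2]), 0, 0.53)]
top tape_measure [(array([  44.5, -183. ]), 5, 0.92)]
top stop_disc [(array([36.5, 20.5]), 20, 0.85), (array([ 12.9, 206.2]), 0, 0.3)]
side offcut_a [(array([24.6, 82.4]), 22, 0.55)]
side nut_big [(array([38.9, 22.1]), 18, 0.66), (array([-91.7,  38.9]), 22, 0.5)]
side bolt_1 [(array([-86. ,  80.8]), 20, 0.57), (array([-0.1, -5.7]), 1, 0.52)]
side slot_end [(array([36.6, 17.6]), 18, 0.72)]
side tape_measure [(array([  43.2, -182.9]), 1, 0.85)]
side stop_disc [(array([  95.5, -287.8]), 11, 0.89), (array([41.9, 25.3]), 16, 0.72)]
```

View pics/top14.png

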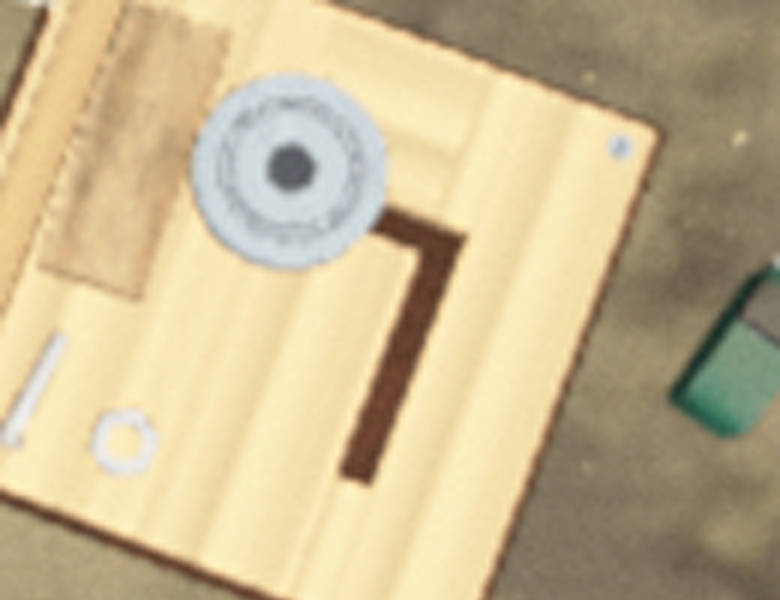

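View pics/side14.png

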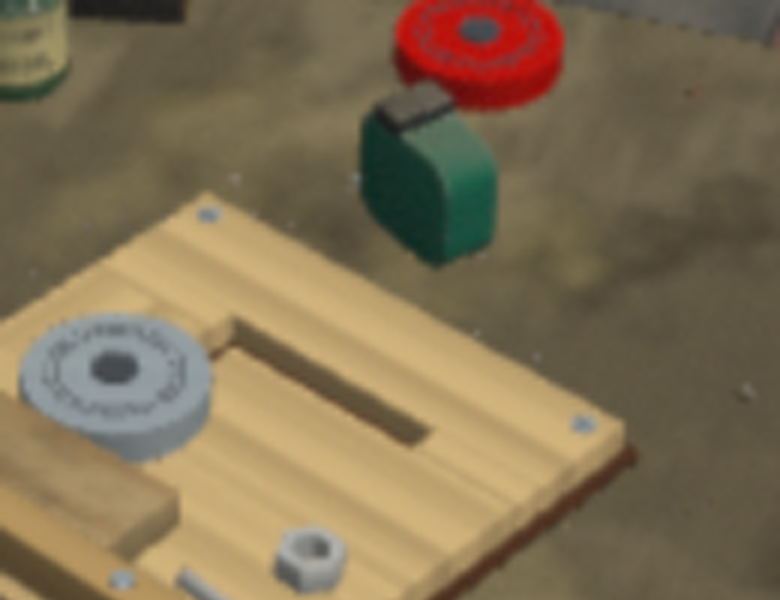

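```bash
python3 - <<'E'
from cell import ctrl
from h import *
J=np.load('J.npy'); p=ctrl.get_image('top')
x0,y0,k=315,160,10
z=cv2.resize(p['image'][y0:y0+60,x0:x0+78,::-1],None,fx=k,fy=k,interpolation=cv2.INTER_CUBIC)
def L(P,c):
    q=((proj(p,j2w(J,P))-[x0-.5,y0-.5])*k).astype(np.int32);cv2.polylines(z,[q],True,c,1,cv2.LINE_AA)
a=np.linspace(0,6.28,50)
L(np.c_[35+40*np.cos(a),20+40*np.sin(a),38+0*a],(255,0,255))
for y in(60,62,105,107): L([(-60,y,39),(100,y,39)],(0,255,0) if y in(62,107) else (255,0,0))
cv2.imwrite('pics/top15.png',z)
E
```

```text
(no output)
```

View pics/top15.png

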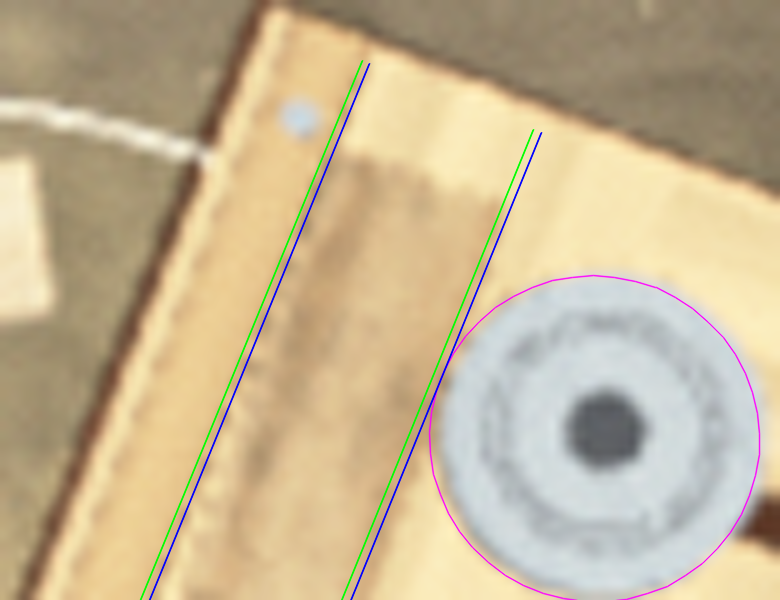

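The offcut's far end touches the fence at about (340,160), and it lies nearly parallel to it (about 0.04 rad). The disc's rim touches the offcut and the disc sits at the slot end. Nothing touches the robot, so I hand in.

```bash
python3 -c "
from cell import ctrl
print(ctrl.finish_job(), ctrl.read_state()['clock'])"
```

```text
the job is handed in; nothing more can be done
the job is handed in; nothing more can be done
```

I pushed the disc with closed fingertips along the long leg to the corner, then sideways to the slot end, and handed the job in at about 16–17 s. The hand-in reports no verdict, so what follows is from my own checks.

- **Corner:** the push stalled and the force rose to about 6 N, so I took the pin to be against the corner wall. The networks put the disc at about (38–40, −50) mm in the jig frame.
- **Slot end:** the push stalled again at about 6 N. The two cameras put the disc at y ≈ 20 and 25 mm, against a slot end at y = 20. The side camera reads a few millimetres high here.
- **Offcut:** it lies flat, with its far end at the fence and about 0.04 rad out of parallel (limit 0.12). Its measured centre is y ≈ 77 to 82 mm, allowed range 76.5 to 86.5. The top camera's 77.1 is close to the lower limit, but in the overlay picture the offcut sits clearly inside it.
- **Bystanders:** nut, bolt and tape measure appear unmoved. I did not check the green tray, but the arm never went near it.
- **Robot:** the fingers are clear of everything and the wrist force is back to about zero.

**Disagreement:** the fingertips end about 25 mm short of the reported TCP. My first push therefore passed above the disc without touching it. I saw this in the pictures and pushed lower.

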